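# Slide the specimen under the viewer and hold the stage at its click

## Robot

A 6-joint arm with a two-finger parallel gripper is mounted at the origin on the work surface. World frame = base frame: x ahead of the robot, y to its left, z up, the work surface at z = 0. Lengths are in mm, angles in rad, forces in N, time in s.
With the tool pointing down it reaches from about 325 to 775 mm from the base axis. Payload 9.3 kg.
Tool frame: the origin (TCP) lies midway between the tips of the shut fingers; the grasp point (between the pads) lies 19 mm behind it (bot.tcp_to_grasp is the distance from the TCP to the grasp point, in mm); y points along the fingers, x is the direction in which the jaws open and shut, and the axes are right-handed (so a half turn about y gives the same grasp; the last joint's range is limited). The gripper opens to 85 mm and grips with 20 to 120 N. Pads are 22 mm wide; open, the fingers measure 114 mm over their backs; the gripper's body (76 mm by 85 mm) begins 54 mm behind the grasp point. The pads swing forward as they close: fully open they stand 13 mm farther back than shut.
Start: joints at [-1.448, 0.259, 0.021, 1.334, 0, 1.418], TCP at [149.767, -529.213, 231.279] pointing down, gripper open.
Joint ranges: [-3.04, 3.04], [-0.91, 1.82], [-1.04, 1.36], [-1.92, 1.95], [-1.52, 1.45], [-3.14, 3.14]. Speed limits (rad/s): [2.22, 2.22, 2.79, 3.14, 3.14, 3.14].

## Interface

Orientations are given as a unit quaternion [x, y, z, w].
In Python, from workcell import bot gives the robot as it stands.
- The arm moves only by the shell command python3 -m pendant 'ROWS'. ROWS is JSON, a list of rows, each a list of 5 numbers: the shift along the tool's x, y, z in m, then the turn about the tool's y in rad, then the closure, from 0 (fully open) to 1 (shut). In form: [[dx, dy, dz, roll, grip], ...]. A call has 1 to 8 rows; each row shifts and turns the commanded pose from where the row before left it, along the tool's axes as they then stand; what a row does not reach is not made up. A row lasts 1/8 s, in which the tool goes at most 62.5 mm and 10.7 degrees, less where a joint would pass 70% of its speed; a pose out of reach is approached as far as the arm can. A call is refused whole if a number of a shift passes 0.0625 or a number of a turn 0.188, either way. A call with a gripper value outside its range is refused whole. The fingers move at their own pace and stop on an object; the grip force is fixed at half the most. Time passes only in rows, so rows that do not move let the fingers close. It gives the time, the measured TCP pose, the force and the opening at its end, in the units of the state.
- bot.state(): the state, without advancing time (a new reading comes with each control period).
- bot.grab_frame(name): name is "scene" or "side" or "wrist"; returns the picture (384x512x3 uint8, red, green, blue); there is no depth.
- bot.camera_params(name): a dict with "mtx" (3x3 intrinsics, pixels), "R" (3x3) and "t" (3): a world point X has camera coordinates R X + t. Camera axes: x right, y down, z forward; pixel columns grow to the right and rows downward; lengths in mm; the calibration is good to about 2 mm. A picture is of the moment at which its call begins: read the wrist's pose just before it. camera_params takes no time and is no camera call; for the wrist camera it gives the pose at the moment of the call.
- bot.finish_job(): hands the job in, once; it reports no verdict.
The state is a dict: "time": time; "qpos": joint angles; "qvel": joint speeds; "tau": joint torques, N m; "eef_pos": TCP position; "tool_rot": TCP orientation; "contact_force": force on the tool from outside, world axes, zero at the start; "moment": the same for the moment, N m; "gripper_width": opening from 0.0 (shut) to 1.0 (fully open).
Only numpy, scipy, OpenCV 4.12 (cv2) and the standard library are available. Lean on these libraries where they do the work, as an engineer would, in place of code of your own. Each camera call takes 0.05 s, during which the arm holds its last target.

## Task

Slide the wide metal specimen puck across the deck of the inspection bench, without lifting it, fully home into the open fork of the sliding stage, and let go of it. Then grip the stage by its upright tab and run it along the rail until it clicks into the ball detent that centres the puck under the viewer's lens; do not run it past that click, and finish with the tab still gripped, holding the stage at the notch. Leave the small puck, the flat dish and the bottle where they are.

Things in the scene. Friction and masses are not known exactly. Their poses are not given: they have to be found in the camera images.
- bench: Fixed grey deck plate, 300 (x) x 470 (y) x 12 mm, flat on the table, turned a little. Origin: centre of its underside. x points away from the robot, y to the left along the steel rail, which runs at x = +45 mm. Two printed white rings, 64 mm across, at (x, y) = (-110, -70) and (-110, 90) mm: the wide puck stands in one, the small puck in the other.
- wide_puck_centre (a point): Centre (half-way up) of the loose wide puck: an upright solid aluminium cylinder 54 mm in diameter, 40 mm high, about 0.2 kg, with a stone chip set in its top (chip stands up 5 mm). It stands on the deck, its centre 20 mm above it.
- small_puck_centre (a point): Centre (half-way up) of the loose small puck, the same look but 38 mm in diameter and 22 mm high. Bystander: leave alone.
- fork_seat (a point): Deck point where the wide puck's centre belongs in the stage's U-shaped fork; moves with the stage. Axes as the bench's. The fork opens towards the robot (-x). Side walls: 60 mm apart inside, 7 mm thick, tops 7 mm above the deck (fingers beside the puck pass over them), reaching 42 mm to -x with flared ends. The back wall stops the puck 1.5 mm past this point. The fork drags the puck along.
- grip_tab (a point): Centre of the upright black tab on the stage: 24 mm (bench x) x 12 mm (bench y) in plan; top 20 mm above this point; it rises from the stage's bar, whose top is 26 mm below it. This point is 48 mm above the deck and always 50 mm in bench x and 140 mm in bench y from fork_seat.
- stage (a joint): Stage position along the rail (m), growing to bench +y (left), 0 to 0.25 between stops. It starts 100 mm or more left of the notch. Friction about 1 N. A sprung steel ball meets a bump on the stage 14 mm before the notch: pushing over takes 6 to 8 N, then from 6 mm before the notch the stage is drawn in; left free it settles within 1 mm of the notch. A like bump resists leaving it beyond.
- notch (a point): Point at the deck surface on the rail's line where the ball detent is: the stage is at its notch when fork_seat has the same bench y as this point. Fixed in place during a run. Axes as the bench's.
- lens (a point): Centre of the lens's lower face, 88 mm above the deck, straight over where fork_seat is when the stage is at the notch. The viewer is a fixed white and black optical head, 48 mm wide, top 220 mm above the deck, on an arm from a steel post on the far side of the rail.
- dish_centre (a point): Centre of a loose, flat, closed clear dish, 94 mm in diameter and 18 mm high, on the table left of the bench. Bystander: leave alone.
- bottle_centre (a point): Centre of a loose white bottle with a black cap, 44 mm in diameter and 110 mm high, on the table right of the bench. Bystander: leave alone.
Things that resemble listed ones, but are neither listed nor needed, are in the scene too. What is shaped like the part that bears wide_puck_centre but blue is not meant.

How it is judged (in metres and radians):
On the way, in this order (a step that is already met when the one before it is completed fails the run):
1. the wide puck stands fully home in the fork, let go, the stage still well short of the notch (x of wide_puck_centre in the frame of fork_seat between -0.007 and 0.005 m and y of wide_puck_centre in the frame of fork_seat between -0.006 and 0.006 m and height (world z) of wide_puck_centre between 0.028 and 0.036 m and angle between wide_puck_centre's own z axis and vertical below 0.1 rad and y of fork_seat in the frame of notch above 0.03 m and contact force between the fingers and wide_puck below 0.1 N), for 0.1 s.
2. the tab is gripped and the stage sits at the notch (y of fork_seat in the frame of notch between -0.003 and 0.003 m and contact force between the fingers and stage above 3 N), for 0.2 s.
At the end, for the whole second after the job is handed in: Stage held at rest within 3 mm of the notch by fingers gripping its tab (over 3 N, the grasp within 16 mm of the tab centre from above); wide puck upright on the deck, home in the fork (at most 7 mm short, 6 mm sideways), its centre within 10 mm of the lens axis (all of step 2 and horizontal distance between the grasp point and grip_tab below 0.016 m and velocity of joint stage between -0.005 and 0.005 m/s and horizontal distance between wide_puck_centre and lens below 0.01 m and x of wide_puck_centre in the frame of fork_seat between -0.007 and 0.005 m and y of wide_puck_centre in the frame of fork_seat between -0.006 and 0.006 m and height (world z) of wide_puck_centre between 0.028 and 0.036 m and angle between wide_puck_centre's own z axis and vertical below 0.1 rad); the arm keeps its last pose, push and grip.
It fails at once if the wide puck is lifted more than 8 mm off the deck (height (world z) of wide_puck_centre above 0.04 m).
It fails at once if the wide puck is tipped over (angle between wide_puck_centre's own z axis and vertical above 0.4 rad).
It fails at once if the stage is run more than 10 mm past the notch (y of fork_seat in the frame of notch below -0.01 m).
It fails at once if a bystander is moved more than 15 mm (distance of any of small_puck_centre, dish_centre, bottle_centre from where it was at the start of the episode above 0.015 m).
It also fails if it takes over 64 s, if anything falls off the work surface, if the arm or the gripper's body presses on something with over 40 N, if the wrist force passes 120 N, or if a joint passes its speed limit or range.

## Working session

There is one attempt and no reset: what is moved stays moved. The work goes in short steps, Python scripts to look and compute and a shell command to move; the robot and the scene stay as the last step left them, time stands still between calls to the robot, and variables do not carry over. Pictures are saved under pics/ and viewed, and the job is handed in when it is done.

```bash
ls; mkdir -p pics; python3 - <<'E'
from workcell import bot
import cv2
print(bot.state())
for n in("scene","side","wrist"):
    p=bot.camera_params(n); print(n,p)
    im=bot.grab_frame(n); cv2.imwrite(f"pics/{n}0.png",im[:,:,::-1])
E
```

```text
pics
{'time': 0.0, 'qpos': array([-1.44759696e+00,  2.59198066e-01,  2.07563711e-02,  1.33370530e+00,
        1.43615517e-06,  1.41819739e+00]), 'qvel': array([-0.00034677, -0.00017177,  0.00122532, -0.00041688,  0.00179122,
       -0.00201064]), 'tau': array([-7.66561825e-04, -5.55630147e+01,  3.44536364e+01,  1.36812523e-02,
       -1.71779438e-04, -1.35571401e-05]), 'eef_pos': array([ 149.73445423, -528.93003896,  230.66085929]), 'tool_rot': array([-0.56364167,  0.42685443, -0.42618983,  0.56432756]), 'contact_force': array([-0.33586738, -0.18025816,  0.46856534]), 'moment': array([-0.00580836,  0.01636174, -0.04360632]), 'gripper_width': 0.9982423986887944}
scene {'mtx': array([[374.70158152,   0.        , 251.26915001],
       [  0.        , 374.70158152, 199.32529466],
       [  0.        ,   0.        ,   1.        ]]), 'R': array([[ 0.83885343,  0.54411024, -0.01640035],
       [ 0.38977932, -0.62140757, -0.67965043],
       [-0.37999606,  0.56373458, -0.73335279]]), 't': array([-422.86190092, -130.87116331, 1300.81636743])}
side {'mtx': array([[453.55824357,   0.        , 260.09568788],
       [  0.        , 453.55824357, 188.44901611],
       [  0.        ,   0.        ,   1.        ]]), 'R': array([[ 0.9743204 , -0.22512668, -0.00421242],
       [-0.12265355, -0.51495471, -0.84839716],
       [ 0.18882763,  0.82712733, -0.52934347]]), 't': array([-499.18022241,  157.75252291, 1125.2588492 ])}
wrist {'mtx': array([[318.91075806,   0.        , 252.90533986],
       [  0.        , 318.91075806, 191.03592782],
       [  0.        ,   0.        ,   1.        ]]), 'R': array([[ 0.27197213, -0.96230338, -0.00183604],
       [-0.92604267, -0.26224178,  0.27142995],
       [-0.26167945, -0.07212113, -0.96245645]]), 't': array([-550.63593881,  -34.23237156,  379.35696489])}
```

View pics/scene0.png

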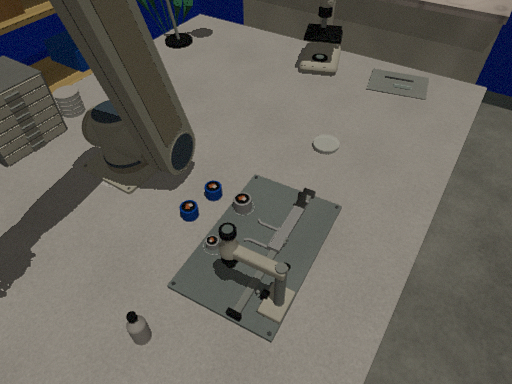

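View pics/side0.png

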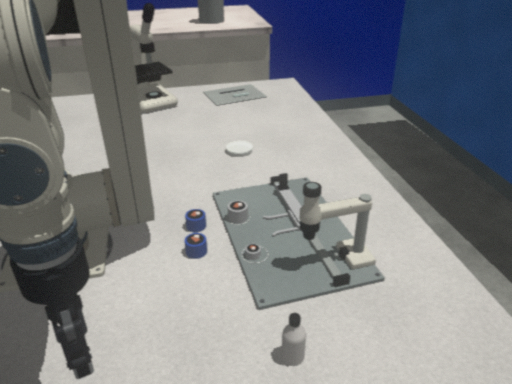

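View pics/wrist0.png

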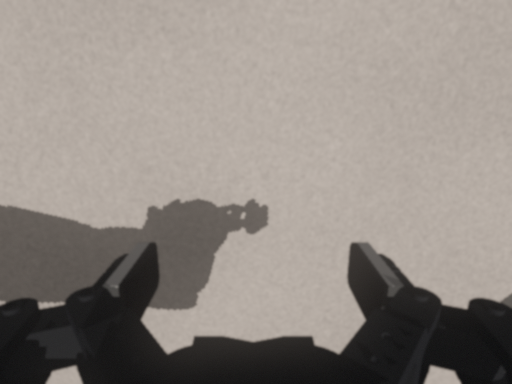

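```bash
python3 - <<'E'
import cv2,numpy as np
a=cv2.imread("pics/scene0.png")[165:340,160:360]; cv2.imwrite("pics/z1.png",cv2.resize(a,None,fx=3.4,fy=3.4,interpolation=cv2.INTER_CUBIC))
a=cv2.imread("pics/side0.png")[165:315,175:390]; cv2.imwrite("pics/z2.png",cv2.resize(a,None,fx=3.7,fy=3.7,interpolation=cv2.INTER_CUBIC))
E
```

```text
(no output)
```

View pics/z1.png

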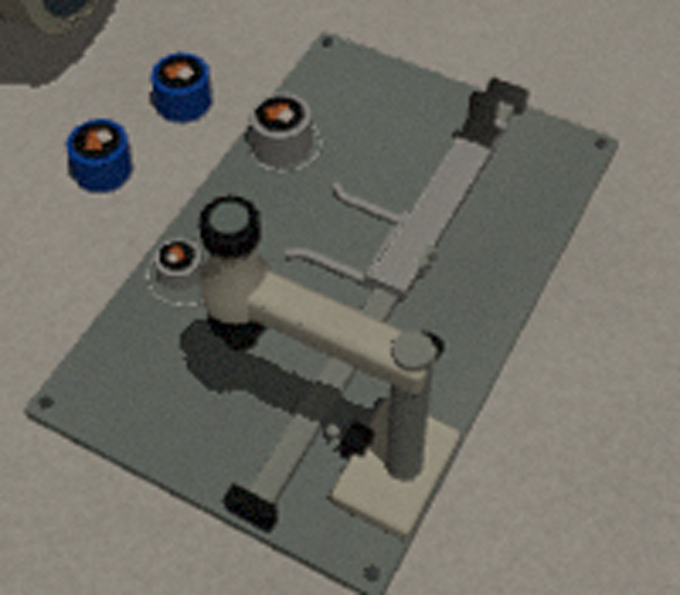

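View pics/z2.png

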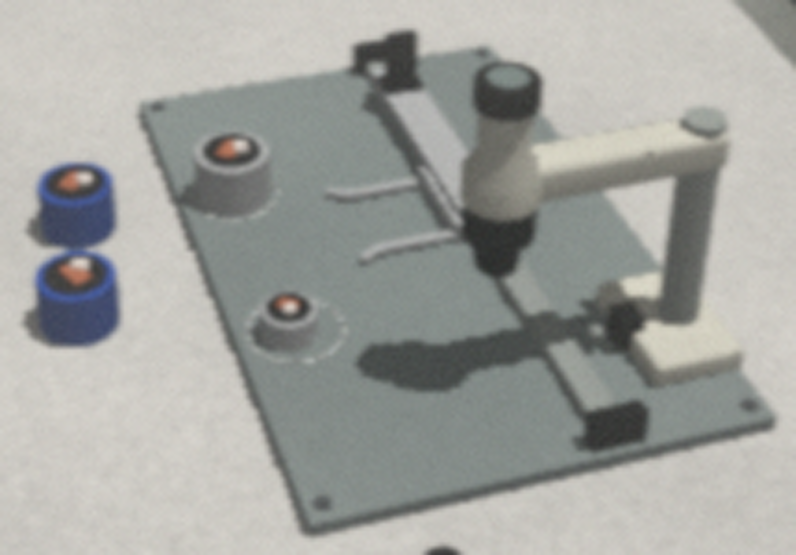

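```bash
cat > h.py <<'E'
import numpy as np,cv2,json
from workcell import bot
def ray(p,uv,z):
    K,R,t=p["mtx"],p["R"],p["t"]; C=-R.T@t
    d=R.T@np.linalg.solve(K,[uv[0],uv[1],1]); return C+d*(z-C[2])/d[2]
def proj(p,X):
    c=p["R"]@np.asarray(X,float)+p["t"]; q=p["mtx"]@c; return q[:2]/q[2]
def tri(ps,uvs):
    A=np.zeros((3,3));b=np.zeros(3)
    for p,uv in zip(ps,uvs):
        R=p["R"];C=-R.T@p["t"];d=R.T@np.linalg.solve(p["mtx"],[uv[0],uv[1],1]);d/=np.linalg.norm(d)
        M=np.eye(3)-np.outer(d,d);A+=M;b+=M@C
    return np.linalg.solve(A,b)
def rigid(B,W):
    B=np.array(B,float);W=np.array(W,float);b=B.mean(0);w=W.mean(0)
    H=(B-b).T@(W-w);th=np.arctan2(H[0,1]-H[1,0],H[0,0]+H[1,1])
    c,s=np.cos(th),np.sin(th);R=np.array([[c,-s],[s,c]]);return th,R,w-R@b
E
python3 - <<'E'
from h import *
S=bot.camera_params("scene");D=bot.camera_params("side")
s=lambda u,v:(160+(u+.5)/3.4-.5,165+(v+.5)/3.4-.5); d=lambda u,v:(175+(u+.5)/3.7-.5,165+(v+.5)/3.7-.5)
B=[(-150,235),(150,235),(-150,-235),(150,-235)]
Ws=[ray(S,s(*q),12)[:2] for q in[(325,33),(617,143),(27,412),(383,595)]]
Wd=[ray(D,d(*q),12)[:2] for q in[(140,105),(490,48),(304,522),(773,415)]]
for W in(Ws,Wd):
    th,R,t=rigid(B,W);print(th,t,np.array(W)-(np.array(B)@R.T+t))
th,R,t=rigid(B+B,Ws+Wd);print(th,t)
for n,P,f,q in(("sc",S,s,[(281,112),(178,255)]),("sd",D,d,[(231,150),(289,306)])):
    for uv,z in zip(q,(52,34)):
        X=ray(P,f(*uv),z);print(n,X,R.T@(X[:2]-t))
np.savez("bench.npz",th=th,t=t)
E
```

```text
0.07075621195134683 [575.88191575 -56.01989425] [[ 2.22426038 -1.32395325]
 [-1.78443196 -4.91673113]
 [ 1.61922514  1.60023933]
 [-2.05905355  4.64044504]]
0.06644214472338707 [570.75509756 -56.75761096] [[ 1.27791297 -4.08989648]
 [-0.66820013 -3.65676408]
 [-0.09773378  4.02076838]
 [-0.51197906  3.72589219]]
0.06859885287052128 [573.31850666 -56.3887526 ]
sc [456.14066348  26.87690943  52.        ] [-111.1947933    91.10178566]
sc [ 463.85289023 -134.16414463   34.        ] [-114.5392748   -70.08913833]
sd [455.72690961  25.81825026  52.        ] [-111.68013988   90.07397722]
sd [ 463.59517795 -133.5017641    34.        ] [-114.75097803  -69.4106508 ]
```

```bash
python3 - <<'E'
from h import *
S=bot.camera_params("scene");D=bot.camera_params("side")
b=np.load("bench.npz");th=float(b["th"]);t=b["t"];c,sn=np.cos(th),np.sin(th);R=np.array([[c,-sn],[sn,c]])
s=lambda u,v:(160+(u+.5)/3.4-.5,165+(v+.5)/3.4-.5); d=lambda u,v:(175+(u+.5)/3.7-.5,165+(v+.5)/3.7-.5)
for n,P,f,q in(("sc",S,s,[(337,187),(400,219),(290,255),(367,280)]),("sd",D,d,[(330,193),(415,183),(363,258),(460,234)])):
    for uv in q:
        X=ray(P,f(*uv),19);print(n,X,R.T@(X[:2]-t))
# lens: triangulate black lower cap centre; head top centre
X=tri([S,D],[s(230,218),d(508,78)]);print("headtop",X,R.T@(X[:2]-t))
X=tri([S,D],[s(237,335),d(498,262)]);print("lens",X,R.T@(X[:2]-t))
for sy in (-140,0,140): pass
# predicted tab top for seat y
def w(x,y,z): return np.r_[R@[x,y]+t,z]
for y in(160,170,180,190,200,210):
    a=proj(S,w(45,y,80));e=proj(D,w(45,y,80));print(y,(a-[160,165])*3.4,(e-[175,165])*3.7)
E
```

```text
sc [527.53379595   4.47200317  19.        ] [-41.50532167  63.85592847]
sc [590.54932283   3.13625007  19.        ] [21.27043474 58.20391375]
sc [533.45985949 -77.00193015  19.        ] [-41.17783204 -17.83258229]
sc [599.52831444 -64.70548549  19.        ] [ 25.57809188 -10.09372505]
sd [523.32067563   2.76586984  19.        ] [-45.82547984  62.44259652]
sd [586.67390643   0.63122269  19.        ] [17.23242598 55.9704188 ]
sd [527.58952535 -76.93516545  19.        ] [-47.02978289 -17.36359219]
sd [600.37489743 -66.1295905   19.        ] [ 26.32506837 -11.57250967]
headtop [ 578.04021329 -201.00576745  230.83604933] [  -5.20218117 -144.60052838]
lens [ 577.53709739 -205.69116326  103.94794256] [  -6.02527451 -149.24041813]
160 [480.44272883  99.32146128] [403.88393381  35.39254884]
170 [485.25319875  91.76858006] [399.54500193  29.15963046]
180 [490.01139756  84.29776929] [395.26021593  23.00449318]
190 [494.71817265  76.90769852] [391.02856856  16.92569006]
200 [499.37435315  69.5970659 ] [386.84907739  10.92180984]
210 [503.9807505   62.36459742] [382.72078407   4.99147583]
```

```bash
cat >> h.py <<'E'
from scipy.spatial.transform import Rotation as Ro
_b=np.load("bench.npz") 
def bench():
    b=np.load("bench.npz");th=float(b["th"]);c,s=np.cos(th),np.sin(th);return th,np.array([[c,-s],[s,c]]),b["t"]
def w(x,y,z=0):
    th,R,t=bench();return np.r_[R@[x,y]+t,z]
def tb(X):
    th,R,t=bench();X=np.asarray(X);return np.r_[R.T@(X[:2]-t),X[2] if len(X)>2 else 0]
def togo(target,yawdir=None):
    """target world mm; print shift in tool axes (m), roll needed so tool x is along +-bench y"""
    s=bot.state();M=Ro.from_quat(s["tool_rot"]).as_matrix();p=s["eef_pos"]
    print("t",s["time"],"tcp",np.round(p,1),"bench",np.round(tb(p),1),"F",np.round(s["contact_force"],1),"w",round(s["gripper_width"],3))
    print("toolx",np.round(M[:,0],4),"y",np.round(M[:,1],4),"z",np.round(M[:,2],4))
    th,R,t=bench();g=np.r_[R@[0,1],0]
    # roll r about tool y: x' = cos r x - sin r z
    for sg in(1,-1):
        print("roll for toolx ->",sg,"bench y:",round(float(np.arctan2(-M[:,2]@(sg*g),M[:,0]@(sg*g))),4))
    dv=(np.asarray(target,float)-p);print("shift m",np.round(M.T@dv/1000,4))
E
python3 - <<'E'
from h import *
togo(np.r_[w(-111,90)[:2],231])
S=bot.camera_params("scene")
s=lambda u,v:(160+(u+.5)/3.4-.5,165+(v+.5)/3.4-.5)
for q in[(180,72),(98,137)]: print(ray(S,s(*q),40))
E
```

```text
t 0.15 tcp [ 149.7 -529.   230.8] bench [-455.  -442.5  230.8] F [0.8 0.3 0.7] w 1.0
toolx [ 0.2723 -0.9622 -0.0011] y [-2.0e-04  1.1e-03 -1.0e+00] z [9.622e-01 2.723e-01 1.000e-04]
roll for toolx -> 1 bench y: -2.9344
roll for toolx -> -1 bench y: 0.2072
shift m [-4.503e-01  3.000e-04  4.462e-01]
[344.01945081  28.51431542  40.        ]
[331.59024908 -72.99781577  40.        ]
```

```bash
python3 -m pendant '[[0,0,0,0.1036,0],[0,0,0,0.1036,0],[-0.03,0,0.03,0,0],[-0.03,0,0.03,0,0],[0,0,0,0,0]]'; python3 - <<'E'
from h import *
togo(np.r_[w(-111,90)[:2],231]); print(bot.state()["qpos"])
E
```

```text
time: 0.78
eef_pos: [206.8, -463.4, 231.6]
tool_rot: [-0.517, 0.482, -0.482, 0.518]
contact_force: [-0.2, -0.5, 0.3]
gripper_width: 1.0
t 0.775 tcp [ 206.8 -463.4  231.6] bench [-393.5 -380.9  231.6] F [-0.2 -0.5  0.3] w 1.0
toolx [ 7.120e-02 -9.975e-01 -2.000e-04] y [ 3.e-04  2.e-04 -1.e+00] z [9.975e-01 7.120e-02 3.000e-04]
roll for toolx -> 1 bench y: -3.139
roll for toolx -> -1 bench y: 0.0026
shift m [-0.4701  0.0007  0.2838]
[-1.31666181e+00  1.85845762e-01 -7.43583089e-02  1.31074177e+00
  3.06957345e-04  1.75370703e+00]
```

```bash
python3 -m pendant '[[0,0,0,-0.185,0],[0,0,0,-0.185,0],[0,0,0,-0.185,0],[0,0,0,-0.185,0],[0,0,0,-0.185,0],[0,0,0,-0.185,0],[0,0,0,-0.185,0],[0,0,0,-0.185,0]]'; python3 -m pendant '[[0,0,0,-0.185,0],[0,0,0,-0.185,0],[0,0,0,-0.185,0],[0,0,0,-0.185,0],[0,0,0,-0.185,0],[0,0,0,-0.185,0],[0,0,0,-0.185,0],[0,0,0,-0.179,0]]'; python3 - <<'E'
from h import *
togo(np.r_[w(-111,90)[:2],231]); print(bot.state()["qpos"])
E
```

```text
time: 1.78
eef_pos: [205.0, -465.8, 231.0]
tool_rot: [-0.707, 0.006, -0.006, 0.707]
contact_force: [-0.2, -0.0, -0.3]
gripper_width: 0.999
time: 2.78
eef_pos: [205.0, -465.8, 231.0]
tool_rot: [-0.527, -0.471, 0.471, 0.528]
contact_force: [-0.7, -1.0, -0.1]
gripper_width: 1.0
t 2.775 tcp [ 205.  -465.8  231. ] bench [-395.5 -383.2  231. ] F [-0.7 -1.  -0.1] w 1.0
toolx [1.133e-01 9.936e-01 2.000e-04] y [-3.e-04  3.e-04 -1.e+00] z [-9.936e-01  1.133e-01  3.000e-04]
roll for toolx -> 1 bench y: -0.1821
roll for toolx -> -1 bench y: 2.9595
shift m [ 5.169e-01  1.000e-04 -1.941e-01]
[-1.32108339e+00  1.88776686e-01 -7.20392420e-02  1.31030279e+00
 -2.26873447e-04 -1.20756628e+00]
```

```bash
python3 -m pendant '[[0,0,0,-0.182,0],[0.05,0,-0.03,0,0],[0.05,0,-0.03,0,0],[0.05,0,-0.03,0,0],[0.05,0,-0.03,0,0],[0.05,0,-0.03,0,0],[0.05,0,-0.03,0,0],[0.05,0,-0.03,0,0]]'; python3 -m pendant '[[0.05,0,-0.03,0,0],[0.03,0,-0.02,0,0],[0,0,0,0,0],[0,0,0,0,0]]'; python3 - <<'E'
from h import *
togo(np.r_[w(-111,90)[:2],231]); print(bot.state()["qpos"])
p=bot.camera_params("wrist"); im=bot.grab_frame("wrist"); cv2.imwrite("pics/w1.png",im[:,:,::-1])
print(-p["R"].T@p["t"])
E
```

```text
time: 3.78
eef_pos: [393.9, -101.6, 231.4]
tool_rot: [0.484, 0.515, -0.515, -0.484]
contact_force: [0.2, 0.3, 0.4]
gripper_width: 1.002
time: 4.28
eef_pos: [437.9, -20.2, 231.0]
tool_rot: [-0.484, -0.515, 0.516, 0.484]
contact_force: [0.4, -0.1, -0.1]
gripper_width: 1.004
t 4.275 tcp [437.9 -20.2 231. ] bench [-132.6   45.3  231. ] F [ 0.4 -0.1 -0.1] w 1.004
toolx [-6.31e-02  9.98e-01 -2.00e-04] y [-7.e-04 -2.e-04 -1.e+00] z [-9.98e-01 -6.31e-02  7.00e-04]
roll for toolx -> 1 bench y: -0.0054
roll for toolx -> -1 bench y: 3.1362
shift m [ 0.0448  0.     -0.0214]
[-2.37850143e-01  6.82918497e-02 -2.15475027e-01  1.28761720e+00
 -3.56055425e-04 -3.01041107e-01]
[370.00449649 -25.77141249 373.75711838]
```

View pics/w1.png

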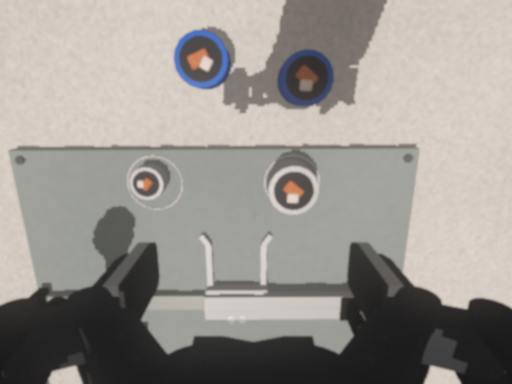

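```bash
python3 - <<'E'
from h import *
P=bot.camera_params("wrist")
im=cv2.imread("pics/w1.png"); cv2.imwrite("pics/w1z.png",cv2.resize(im[130:330,120:360],None,fx=3.2,fy=3,interpolation=cv2.INTER_CUBIC)) 
hsv=cv2.cvtColor(im,cv2.COLOR_BGR2HSV)
for n,uv,z in[("cornerL",(417,149),12),("cornerR",(11,151),12),("boltL",(408,158),12),("boltR",(20,160),12),("ringL",(291.5,183),12),("ringR",(155,182.5),12),("wide",(293,190),52),("small",(149,183),34),
 ("wallL",(264,262),19),("wallR",(210,262),19),("wallLb",(264,285),19),("wallRb",(210,285),19),("tipL",(268,236),19),("tipR",(203,236),19)]:
    X=ray(P,uv,z);print(n,np.round(X,1),np.round(tb(X),1))
E
```

```text
cornerL [411.3 163.8  12. ] [-146.5  230.8   12. ]
cornerR [ 442.1 -297.2   12. ] [-147.4 -231.2   12. ]
boltL [422.2 155.6  12. ] [-136.2  221.8   12. ]
boltR [ 452.  -288.4   12. ] [-137.  -223.1   12. ]
ringL [459.9  25.1  12. ] [-107.6   89.1   12. ]
ringR [ 469.1 -134.4   12. ] [-109.3  -70.7   12. ]
wide [457.4  21.7  52. ] [-110.3   85.9   52. ]
small [ 464.1 -134.4   34. ] [-114.3  -70.4   34. ]
wallL [ 5.605e+02 -2.000e-01  1.900e+01] [-8.9 56.9 19. ]
wallR [564.6 -66.8  19. ] [-9.4 -9.8 19. ]
wallLb [592.7   2.1  19. ] [23.3 57.  19. ]
wallRb [596.8 -66.   19. ] [ 22.8 -11.2  19. ]
tipL [525.5   2.1  19. ] [-43.7  61.6  19. ]
tipR [530.4 -76.1  19. ] [-44.2 -16.7  19. ]
```

View pics/w1z.png

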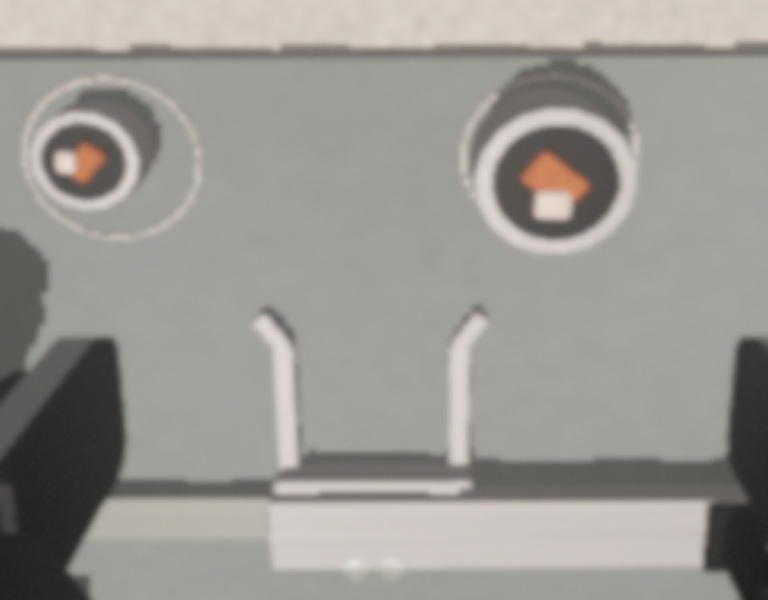

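```bash
python3 -m pendant '[[0.043,0,-0.0215,-0.005,0],[0,0.05,0,0,0],[0,0.05,0,0,0],[0,0.035,0,0,0],[0,0,0,0,0],[0,0,0,0,0]]'; python3 - <<'E'
from h import *
togo(w(-111,88,20))
for n in("scene","side","wrist"):
    im=bot.grab_frame(n); cv2.imwrite(f"pics/{n}2.png",im[:,:,::-1])
a=cv2.imread("pics/scene2.png")[130:290,150:350];b=cv2.imread("pics/side2.png")[130:290,150:350]
cv2.imwrite("pics/c2.png",cv2.resize(np.hstack([a,b]),None,fx=2,fy=2,interpolation=cv2.INTER_CUBIC))
E
```

```text
time: 5.08
eef_pos: [457.4, 23.7, 97.6]
tool_rot: [0.484, 0.517, -0.516, -0.483]
contact_force: [0.5, -0.0, -0.2]
gripper_width: 1.0
t 5.075 tcp [457.4  23.7  97.6] bench [-110.1   87.8   97.6] F [ 0.5 -0.  -0.2] w 1.0
toolx [-6.660e-02  9.978e-01 -3.000e-04] y [ 1.5e-03 -2.0e-04 -1.0e+00] z [-0.9978 -0.0666 -0.0015]
roll for toolx -> 1 bench y: -0.0019
roll for toolx -> -1 bench y: 3.1397
shift m [0.0002 0.0776 0.001 ]
```

View pics/c2.png

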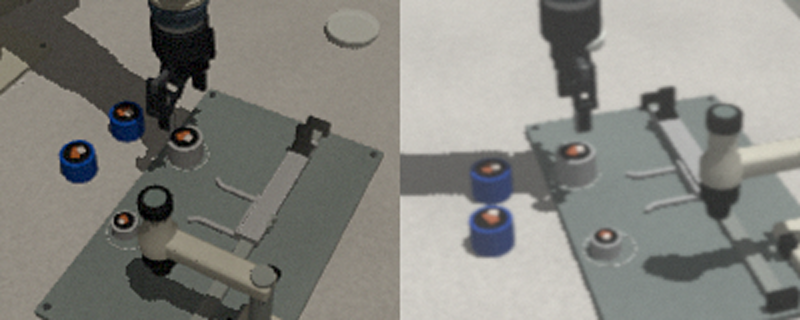

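View pics/wrist2.png

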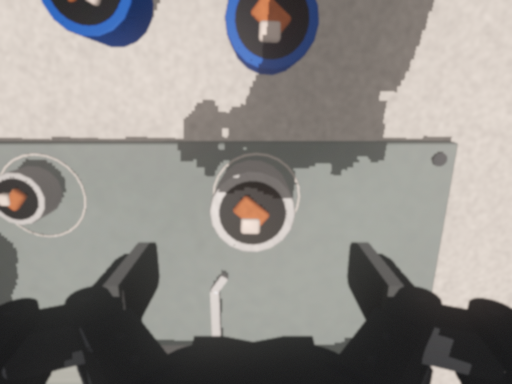

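```bash
python3 - <<'E'
from h import *
P=bot.camera_params("wrist")
X=ray(P,(254,210),52);print(X,tb(X))
M=Ro.from_quat(bot.state()["tool_rot"]).as_matrix()
print(M.T@(-P["R"].T@P["t"]-bot.state()["eef_pos"]))
E
```

```text
[455.52191065  23.53833708  52.        ] [-112.04093348   87.81347801   52.        ]
[  -1.25131475 -142.65910632   68.17358286]
```

```bash
python3 -m pendant '[[0,0.03,0.002,0,0],[0,0.03,0,0,0],[0,0.0175,0,0,0],[0,0,0,0,0],[0,0,0,0,0]]'; python3 -m pendant '[[0,0,0,0,0.4],[0,0,0,0,0.6],[0,0,0,0,0.7],[0,0,0,0,0.8],[0,0,0,0,0.8],[0,0,0,0,0.8]]'; python3 - <<'E'
from h import *
togo(w(-112,23,20))
im=bot.grab_frame("wrist"); cv2.imwrite(f"pics/w3.png",im[:,:,::-1])
E
```

```text
time: 5.85
eef_pos: [455.4, 24.3, 19.9]
tool_rot: [0.483, 0.517, -0.516, -0.482]
contact_force: [-0.7, 0.3, -0.0]
gripper_width: 0.999
time: 6.6
eef_pos: [455.2, 24.4, 19.9]
tool_rot: [0.483, 0.517, -0.516, -0.482]
contact_force: [-2.8, 0.8, 12.1]
gripper_width: 0.61
t 6.6 tcp [455.2  24.4  19.9] bench [-112.3   88.7   19.9] F [-2.8  0.8 12.1] w 0.61
toolx [-6.800e-02  9.977e-01 -3.000e-04] y [ 1.8e-03 -2.0e-04 -1.0e+00] z [-0.9977 -0.068  -0.0017]
roll for toolx -> 1 bench y: -0.0006
roll for toolx -> -1 bench y: 3.141
shift m [-0.0657 -0.0001 -0.0004]
```

View pics/w3.png

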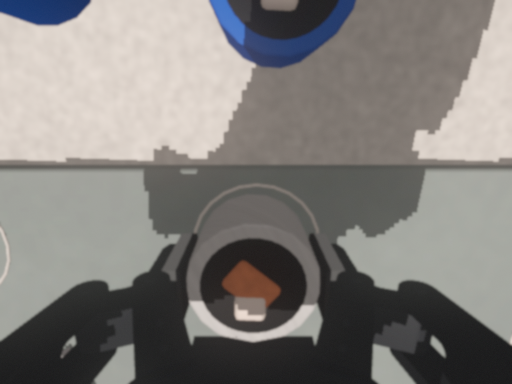

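```bash
python3 -m pendant '[[-0.01,0,0,0,0.8],[-0.015,0,0,0,0.8],[-0.015,0,0,0,0.8],[-0.015,0,0,0,0.8],[-0.0105,0,0,0,0.8],[0,0,0,0,0.8],[0,0,0,0,0.8]]'; python3 - <<'E'
from h import *
togo(w(-5,23.3,20))
P=bot.camera_params("wrist")
im=bot.grab_frame("wrist"); cv2.imwrite(f"pics/w4.png",im[:,:,::-1])
im=bot.grab_frame("side"); cv2.imwrite(f"pics/s4.png",im[130:290,150:370,::-1].repeat(3,0).repeat(3,1))
im=bot.grab_frame("scene"); cv2.imwrite(f"pics/sc4.png",im[130:290,150:370,::-1].repeat(3,0).repeat(3,1))
E
```

```text
time: 7.52
eef_pos: [460.2, -41.9, 20.0]
tool_rot: [0.484, 0.517, -0.516, -0.482]
contact_force: [-0.5, -3.1, 8.4]
gripper_width: 0.611
t 7.525 tcp [460.2 -41.9  20. ] bench [-111.8   22.2   20. ] F [-0.5 -3.1  8.4] w 0.611
toolx [-0.0674  0.9977 -0.002 ] y [ 0.0026 -0.0019 -1.    ] z [-0.9977 -0.0674 -0.0025]
roll for toolx -> 1 bench y: -0.0012
roll for toolx -> -1 bench y: 3.1404
shift m [ 0.0012  0.0002 -0.1068]
```

View pics/sc4.png

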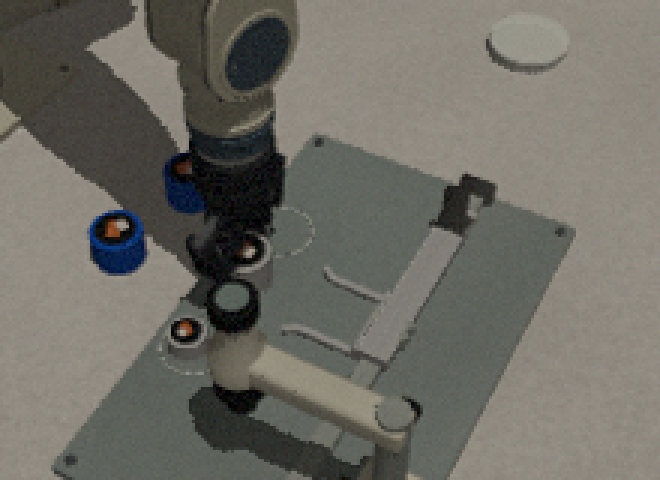

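View pics/s4.png

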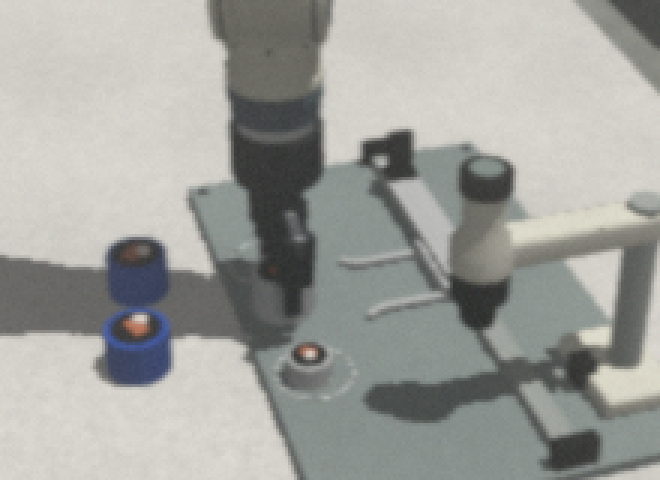

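```bash
python3 -m pendant '[[0.001,0,-0.01,0,0.8],[0,0,-0.012,0,0.8],[0,0,-0.012,0,0.8],[0,0,-0.012,0,0.8],[0,0,-0.012,0,0.8],[0,0,-0.012,0,0.8],[0,0,0,0,0.8]]'; python3 - <<'E'
from h import *
togo(w(-5,23.3,20))
im=bot.grab_frame("wrist"); cv2.imwrite(f"pics/w5.png",im[:,:,::-1])
im=bot.grab_frame("side"); a=im[160:260,190:350,::-1].repeat(4,0).repeat(4,1);cv2.imwrite(f"pics/s5.png",a)
E
```

```text
time: 8.55
eef_pos: [530.7, -35.4, 20.0]
tool_rot: [0.484, 0.517, -0.516, -0.482]
contact_force: [3.1, 0.1, 5.6]
gripper_width: 0.613
t 8.55 tcp [530.7 -35.4  20. ] bench [-41.1  23.9  20. ] F [3.1 0.1 5.6] w 0.613
toolx [-6.810e-02  9.977e-01 -6.000e-04] y [ 3.2e-03 -4.0e-04 -1.0e+00] z [-0.9977 -0.0681 -0.0032]
roll for toolx -> 1 bench y: -0.0004
roll for toolx -> -1 bench y: 3.1412
shift m [-0.0006  0.0001 -0.0361]
```

View pics/s5.png

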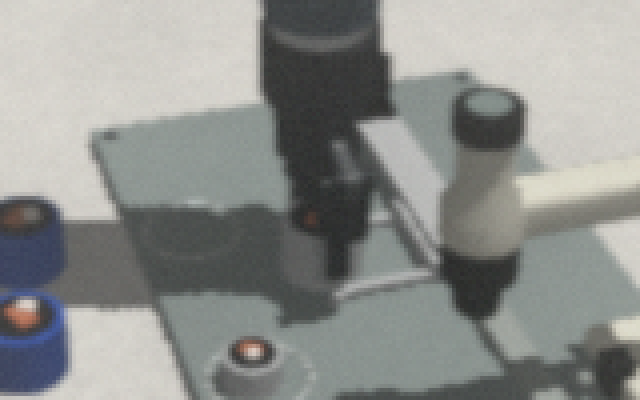

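View pics/w5.png

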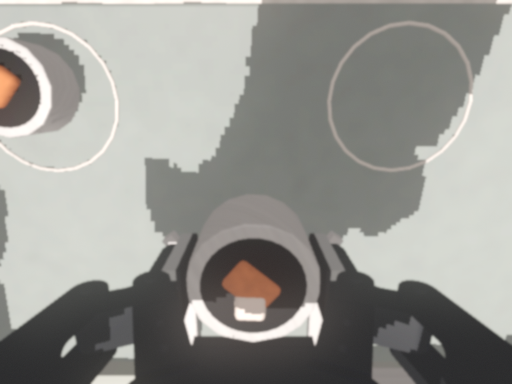

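```bash
python3 -m pendant '[[0,0,-0.01,0,0.8],[0,0,-0.01,0,0.8],[0,0,-0.008,0,0.8],[0,0,-0.004,0,0.8],[0,0,0,0,0.8]]'; python3 -m pendant '[[0,0,-0.002,0,0.8],[0,0,0,0,0.8]]';python3 -m pendant '[[0,0,-0.002,0,0.8],[0,0,0,0,0.8]]'; python3 - <<'E'
from h import *
togo(w(-5,23.3,20))
im=bot.grab_frame("wrist"); cv2.imwrite(f"pics/w6.png",im[:,:,::-1])
im=bot.grab_frame("side"); a=im[160:260,190:350,::-1].repeat(4,0).repeat(4,1);cv2.imwrite(f"pics/s6.png",a)
E
```

```text
time: 9.28
eef_pos: [561.4, -33.1, 20.0]
tool_rot: [0.483, 0.517, -0.516, -0.482]
contact_force: [-1.7, -0.2, 9.6]
gripper_width: 0.611
time: 9.52
eef_pos: [562.9, -33.0, 20.0]
tool_rot: [0.483, 0.517, -0.517, -0.482]
contact_force: [-3.8, 0.2, 8.6]
gripper_width: 0.613
time: 9.78
eef_pos: [564.9, -32.9, 20.0]
tool_rot: [0.483, 0.517, -0.517, -0.482]
contact_force: [-4.4, -0.3, 9.2]
gripper_width: 0.613
t 9.775 tcp [564.9 -32.9  20. ] bench [-6.8 24.1 20. ] F [-4.4 -0.3  9.2] w 0.613
toolx [-6.790e-02  9.977e-01 -5.000e-04] y [ 8.e-04 -4.e-04 -1.e+00] z [-9.977e-01 -6.790e-02 -8.000e-04]
roll for toolx -> 1 bench y: -0.0006
roll for toolx -> -1 bench y: 3.1409
shift m [-0.0008 -0.     -0.0018]
```

View pics/s6.png

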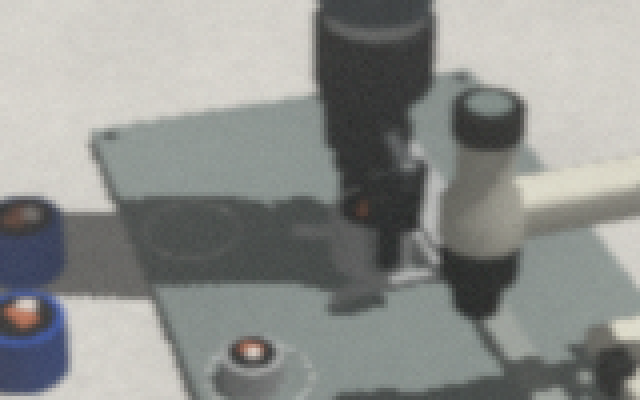

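View pics/w6.png

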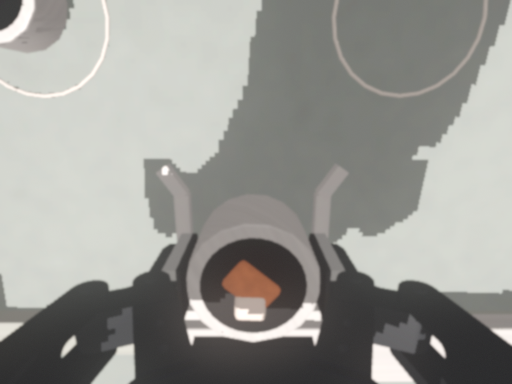

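```bash
for i in 1 2; do python3 -m pendant '[[0,0,-0.0015,0,0.8],[0,0,0,0,0.8]]' | egrep "eef_pos|contact"; done
```

```text
eef_pos: [566.3, -32.7, 20.0]
contact_force: [-4.9, -0.1, 10.2]
eef_pos: [566.8, -32.7, 20.0]
contact_force: [-9.6, -2.2, 14.2]
```

```bash
for i in 1; do python3 -m pendant '[[0,0,-0.0015,0,0.8],[0,0,0,0,0.8]]' | egrep "eef_pos|contact"; done
python3 - <<'E'
from h import *
togo(w(-5,23.3,20))
E
```

```text
eef_pos: [566.9, -32.6, 19.9]
contact_force: [-15.0, -2.2, 18.9]
t 10.625 tcp [566.9 -32.6  19.9] bench [-4.8 24.1 19.9] F [-15.   -2.2  18.9] w 0.614
toolx [-6.760e-02  9.977e-01 -8.000e-04] y [-0.0036 -0.001  -1.    ] z [-0.9977 -0.0676  0.0036]
roll for toolx -> 1 bench y: -0.0009
roll for toolx -> -1 bench y: 3.1407
shift m [-0.0008 -0.0001  0.0002]
```

```bash
python3 -m pendant '[[0,0,0.003,0,0.8],[0,0,0,0,0.8]]' | egrep "eef_pos|contact"; python3 -m pendant '[[0,0,0,0,0.3],[0,0,0,0,0],[0,0,0,0,0],[0,0,0,0,0],[0,0,0,0,0]]'; python3 - <<'E'
from h import *
P=bot.camera_params("wrist")
im=bot.grab_frame("wrist"); cv2.imwrite(f"pics/w7.png",im[:,:,::-1]); togo(w(-5,23,20))
X=ray(P,(252,286),52); print(tb(X))
E
```

```text
eef_pos: [566.5, -32.8, 20.0]
contact_force: [-2.7, -0.3, 8.7]
time: 11.5
eef_pos: [566.3, -32.6, 18.7]
tool_rot: [-0.483, -0.517, 0.517, 0.483]
contact_force: [0.7, -0.3, 0.4]
gripper_width: 0.998
t 11.55 tcp [566.3 -32.6  18.7] bench [-5.4 24.2 18.7] F [-0.8 -0.2  0.2] w 1.001
toolx [-0.068   0.9977 -0.    ] y [-1.e-04 -0.e+00 -1.e+00] z [-9.977e-01 -6.800e-02  1.000e-04]
roll for toolx -> 1 bench y: -0.0006
roll for toolx -> -1 bench y: 3.141
shift m [-0.0012 -0.0013 -0.0004]
[-3.97641288 22.64781697 52.        ]
```

View pics/w7.png

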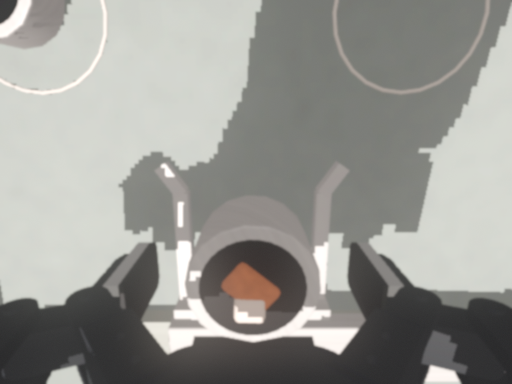

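```bash
python3 -m pendant '[[0,-0.02,0,0,0],[0,-0.05,0,0,0],[0,-0.05,0,0,0],[0.05,0,-0.03,0,0],[0.05,0,-0.03,0,0],[0.04,0,-0.03,0,0],[0,0,-0.04,0,0],[0,0,0,0,0]]'; python3 - <<'E'
from h import *
P=bot.camera_params("wrist")
im=bot.grab_frame("wrist"); cv2.imwrite(f"pics/w8.png",im[:,:,::-1]); togo(w(45,163,140))
E
```

```text
time: 12.55
eef_pos: [688.1, 116.7, 137.3]
tool_rot: [-0.482, -0.517, 0.517, 0.483]
contact_force: [0.0, -0.2, -0.7]
gripper_width: 0.999
t 12.6 tcp [686.9 116.2 137.6] bench [125.1 164.4 137.6] F [-1.1 -0.5 -0.7] w 0.998
toolx [-0.0685  0.9977  0.    ] y [-1.4e-03 -1.0e-04 -1.0e+00] z [-0.9977 -0.0685  0.0014]
roll for toolx -> 1 bench y: -0.0001
roll for toolx -> -1 bench y: 3.1415
shift m [-0.0014 -0.0023  0.0801]
```

View pics/w8.png

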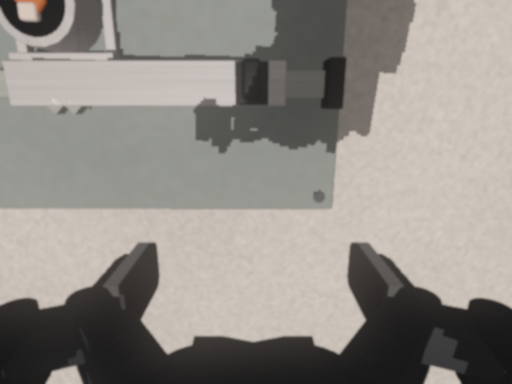

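```bash
python3 - <<'E'
import cv2,numpy as np
im=cv2.imread("pics/w8.png")[40:125,180:360]; im=np.clip((im/255.)**.5*255,0,255).astype(np.uint8)
cv2.imwrite("pics/w8z.png",cv2.resize(im,None,fx=4.4,fy=4.4,interpolation=cv2.INTER_CUBIC))
E
```

```text
(no output)
```

View pics/w8z.png

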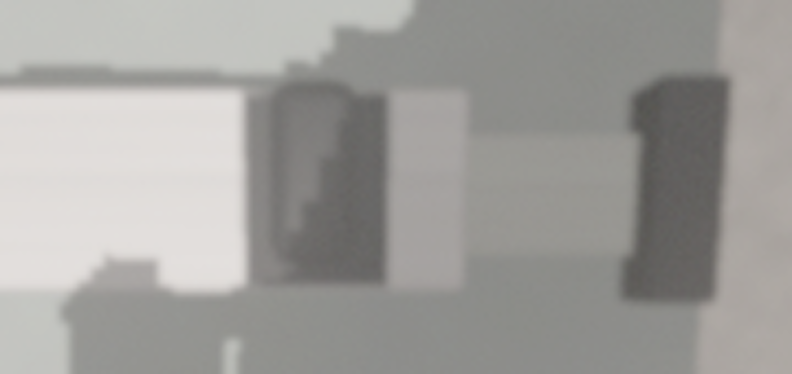

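```bash
python3 - <<'E'
from h import *
P=bot.camera_params("wrist")
for n,uv,z in[("tabtop",(251,81.5),80),("topL",(241.8,81.5),80),("topR",(260.7,81.5),80),("baseL",(236,82),34),("baseR",(268,82),34),("barend",(286,82),34),("stopz30",(328,82),40),("wide",(38,8),52)]:
    X=ray(P,uv,z);print(n,np.round(X,1),np.round(tb(X),1))
togo(w(45,163,140))
E
```

```text
tabtop [608.2 108.6  80. ] [ 46.1 162.2  80. ]
topL [608.6 103.1  80. ] [ 46.1 156.7  80. ]
topR [607.8 114.3  80. ] [ 46.1 168.   80. ]
baseL [606.8  97.3  34. ] [ 43.9 151.   34. ]
baseR [605.2 120.6  34. ] [ 43.9 174.4  34. ]
barend [604.3 133.8  34. ] [ 43.9 187.6  34. ]
stopz30 [602.6 163.1  40. ] [ 44.2 217.   40. ]
wide [571.5 -30.6  52. ] [-0.1 25.9 52. ]
t 12.6 tcp [686.9 116.2 137.6] bench [125.1 164.4 137.6] F [-1.1 -0.5 -0.7] w 0.998
toolx [-0.0685  0.9977  0.    ] y [-1.4e-03 -1.0e-04 -1.0e+00] z [-0.9977 -0.0685  0.0014]
roll for toolx -> 1 bench y: -0.0001
roll for toolx -> -1 bench y: 3.1415
shift m [-0.0014 -0.0023  0.0801]
```

```bash
python3 -m pendant '[[-0.0015,0,0.04,0,0.45],[0,0,0.0395,0,0.45],[0,0,0,0,0.45],[0,0.03,0,0,0.45],[0,0.03,0,0,0.45],[0,0.0325,0,0,0.45],[0,0,0,0,0.45],[0,0,0,0,0.45]]'; python3 - <<'E'
from h import *
P=bot.camera_params("wrist")
im=bot.grab_frame("wrist"); cv2.imwrite(f"pics/w9.png",im[:,:,::-1]); togo(w(45,163,44))
im=bot.grab_frame("side"); a=im[140:240,190:350,::-1].repeat(4,0).repeat(4,1);cv2.imwrite(f"pics/s9.png",a)
E
```

```text
time: 13.6
eef_pos: [608.1, 108.8, 47.5]
tool_rot: [0.483, 0.517, -0.516, -0.482]
contact_force: [-0.5, -0.2, 0.9]
gripper_width: 0.551
t 13.65 tcp [608.3 108.9  47.9] bench [ 46.2 162.5  47.9] F [ 0.6 -0.5  0.6] w 0.55
toolx [-6.780e-02  9.977e-01 -1.000e-04] y [ 2.3e-03  1.0e-04 -1.0e+00] z [-0.9977 -0.0678 -0.0023]
roll for toolx -> 1 bench y: -0.0008
roll for toolx -> -1 bench y: 3.1408
shift m [0.0005 0.0039 0.0012]
```

View pics/w9.png

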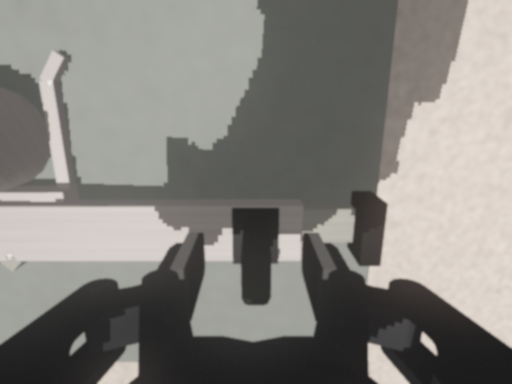

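View pics/s9.png

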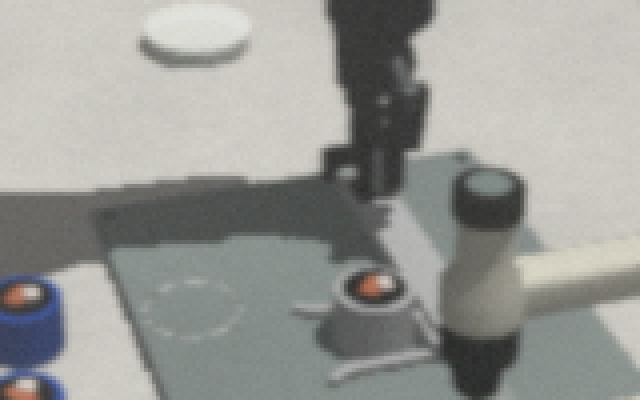

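```bash
python3 -m pendant '[[0,0.002,0.001,0,0.6],[0,0,0,0,0.8],[0,0,0,0,0.95],[0,0,0,0,1],[0,0,0,0,1],[0,0,0,0,1],[0,0,0,0,1]]'; python3 - <<'E'
from h import *
P=bot.camera_params("wrist")
im=bot.grab_frame("wrist"); cv2.imwrite(f"pics/w10.png",im[:,:,::-1]); togo(w(45,-7,44))
E
```

```text
time: 14.58
eef_pos: [606.3, 108.9, 44.7]
tool_rot: [0.483, 0.517, -0.517, -0.483]
contact_force: [-3.0, -0.1, 5.1]
gripper_width: 0.13
t 14.625 tcp [606.4 108.9  44.7] bench [ 44.3 162.7  44.7] F [-1.6  0.3  5.4] w 0.131
toolx [-0.068   0.9977  0.    ] y [ 5.e-04  1.e-04 -1.e+00] z [-9.977e-01 -6.800e-02 -5.000e-04]
roll for toolx -> 1 bench y: -0.0006
roll for toolx -> -1 bench y: 3.141
shift m [-0.1697  0.0007 -0.0008]
```

View pics/w10.png

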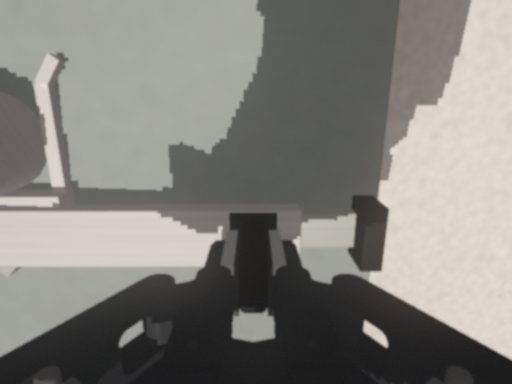

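```bash
python3 - <<'E'
from h import *
S=bot.camera_params("scene");D=bot.camera_params("side")
s=lambda u,v:(160+(u+.5)/3.4-.5,165+(v+.5)/3.4-.5); d=lambda u,v:(175+(u+.5)/3.7-.5,165+(v+.5)/3.7-.5)
def show(n,X): print(n,np.round(X,1),np.round(tb(X),1))
show("top sc",ray(S,s(231,219),232)); show("top sd",ray(D,d(509,80),232))
show("ball tri",tri([S,D],[s(331,432),d(597,325)]))
for z in(25,34):
  show("ball sc",ray(S,s(331,432),z));show("ball sd",ray(D,d(597,325),z))
# axis: project lens guess
for y in(-143,-147,-151):
  X=w(-5,y,232);a=(proj(S,X)-[160,165])*3.4;b=(proj(D,X)-[175,165])*3.7;print(y,a,b)
  X=w(-5,y,100);a=(proj(S,X)-[160,165])*3.4;b=(proj(D,X)-[175,165])*3.7;print(y,a,b)
im=cv2.imread("pics/scene0.png")[215:305,210:310];cv2.imwrite("pics/a.png",cv2.resize(im,None,fx=6,fy=6,interpolation=cv2.INTER_CUBIC))
im=cv2.imread("pics/side0.png")[175:280,285:385];cv2.imwrite("pics/b.png",cv2.resize(im,None,fx=5.5,fy=5.5,interpolation=cv2.INTER_CUBIC))
E
```

```text
top sc [ 579.9 -202.3  232. ] [  -3.5 -146.   232. ]
top sd [ 577.2 -204.5  232. ] [  -6.3 -148.   232. ]
ball tri [ 650.8 -199.7   34.1] [  67.4 -148.3   34.1]
ball sc [ 649.4 -197.4   25. ] [  66.3 -145.9   25. ]
ball sd [ 654.8 -187.1   25. ] [  72.4 -136.    25. ]
ball sc [ 652.2 -201.5   34. ] [  68.7 -150.2   34. ]
ball sd [ 650.2 -197.    34. ] [  67.1 -145.6   34. ]
-143 [230.24434419 213.54027948] [506.33265441  73.81010093]
-143 [241.98120802 330.71901173] [494.08936237 259.5726952 ]
-147 [226.90147929 217.96524013] [509.06525274  77.36099757]
-147 [239.03163683 334.97317287] [496.59427923 263.47434196]
-151 [223.5387914  222.41644053] [511.81673669  80.93643529]
-151 [236.06647581 339.24981918] [499.11531055 267.40108854]
```

View pics/a.png

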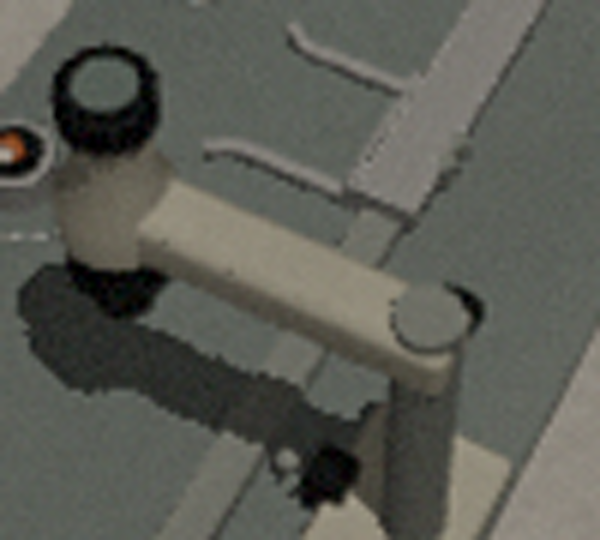

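View pics/b.png

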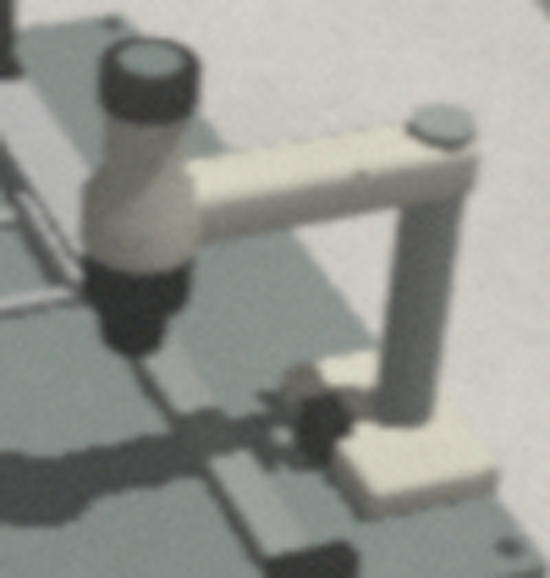

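```bash
python3 -m pendant '[[-0.008,0,0,0,1],[-0.016,0,0,0,1],[-0.018,0,0,0,1],[-0.018,0,0,0,1],[-0.018,0,0,0,1],[-0.018,0,0,0,1],[-0.012,0,0,0,1],[-0.006,0,0,0,1]]'; python3 -m pendant '[[-0.006,0,0,0,1],[0,0,0,0,1],[0,0,0,0,1]]' ; python3 - <<'E'
from h import *
S=bot.camera_params("scene")
im=bot.grab_frame("scene"); cv2.imwrite(f"pics/sc11.png",im[150:320,170:350,::-1].repeat(3,0).repeat(3,1)); togo(w(45,-7,44))
im=bot.grab_frame("side"); cv2.imwrite(f"pics/s11.png",im[150:290,190:390,::-1].repeat(3,0).repeat(3,1))
E
```

```text
time: 15.62
eef_pos: [614.2, -5.3, 44.7]
tool_rot: [0.483, 0.517, -0.516, -0.483]
contact_force: [-1.7, 1.3, 5.8]
gripper_width: 0.135
time: 16.0
eef_pos: [614.6, -11.1, 44.7]
tool_rot: [0.483, 0.517, -0.517, -0.483]
contact_force: [-1.5, -1.1, 4.8]
gripper_width: 0.131
t 16.05 tcp [614.6 -11.1  44.7] bench [44.3 42.4 44.7] F [-1.5 -0.7  5.7] w 0.13
toolx [-6.770e-02  9.977e-01 -4.000e-04] y [ 5.e-04 -3.e-04 -1.e+00] z [-9.977e-01 -6.770e-02 -5.000e-04]
roll for toolx -> 1 bench y: -0.0008
roll for toolx -> -1 bench y: 3.1408
shift m [-0.0494  0.0007 -0.0008]
```

View pics/sc11.png

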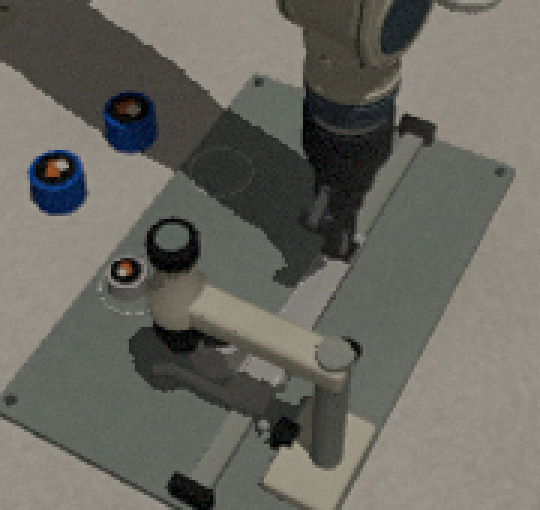

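View pics/s11.png

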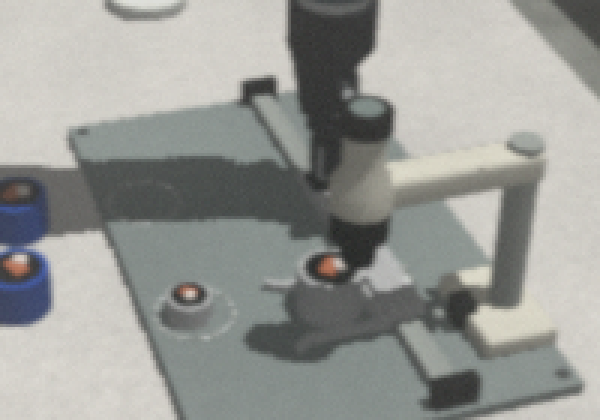

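```bash
python3 -m pendant '[[-0.006,0,0,0,1],[-0.01,0,0,0,1],[-0.008,0,0,0,1],[-0.004,0,0,0,1],[0,0,0,0,1],[0,0,0,0,1]]'|egrep "eef|cont"; for i in 1 2 3 4; do python3 -m pendant '[[-0.0015,0,0,0,1],[0,0,0,0,1]]' |egrep "eef|cont"; done; python3 - <<'E'
from h import *
togo(w(45,-7,44))
E
```

```text
eef_pos: [616.5, -39.1, 44.7]
contact_force: [-2.1, -1.4, 5.2]
eef_pos: [616.6, -40.3, 44.7]
contact_force: [-1.8, 0.4, 5.7]
eef_pos: [616.7, -41.7, 44.7]
contact_force: [-2.1, 0.2, 5.1]
eef_pos: [616.8, -43.2, 44.7]
contact_force: [-1.7, 0.6, 5.9]
eef_pos: [616.9, -44.7, 44.7]
contact_force: [-2.1, 0.3, 5.6]
t 17.85 tcp [616.9 -44.7  44.7] bench [44.3  8.7 44.7] F [-2.1  0.3  5.6] w 0.135
toolx [-0.068   0.9977  0.    ] y [ 5.e-04  1.e-04 -1.e+00] z [-9.977e-01 -6.800e-02 -5.000e-04]
roll for toolx -> 1 bench y: -0.0005
roll for toolx -> -1 bench y: 3.1411
shift m [-0.0157  0.0007 -0.0007]
```

```bash
for i in 1 2 3 4 5 6; do python3 -m pendant '[[-0.001,0,0,0,1],[0,0,0,0,1]]' |egrep "eef|cont"; done
```

```text
eef_pos: [616.9, -45.7, 44.7]
contact_force: [-1.6, 0.2, 4.5]
eef_pos: [617.0, -46.6, 44.7]
contact_force: [-1.1, 0.6, 6.0]
eef_pos: [617.1, -47.4, 44.7]
contact_force: [-0.8, 3.1, 6.0]
eef_pos: [617.1, -47.7, 44.7]
contact_force: [-1.7, 5.7, 6.4]
eef_pos: [617.1, -48.4, 44.7]
contact_force: [-1.9, 7.4, 6.5]
eef_pos: [617.2, -49.4, 44.7]
contact_force: [-2.0, 7.4, 6.8]
```

```bash
for i in 1 2 3 4 5 6 7 8; do python3 -m pendant '[[-0.001,0,0,0,1],[0,0,0,0,1]]' |egrep "eef|cont"; done
```

```text
eef_pos: [617.3, -50.7, 44.7]
contact_force: [-1.6, 5.4, 6.1]
eef_pos: [617.4, -52.1, 44.7]
contact_force: [-1.5, 4.1, 6.1]
eef_pos: [617.5, -53.4, 44.7]
contact_force: [-2.0, 1.5, 5.6]
eef_pos: [617.5, -54.7, 44.7]
contact_force: [-1.5, 0.3, 6.1]
eef_pos: [617.6, -56.0, 44.7]
contact_force: [-2.0, -1.0, 5.6]
eef_pos: [617.8, -57.3, 44.7]
contact_force: [-2.1, -2.0, 5.1]
eef_pos: [617.8, -58.3, 44.7]
contact_force: [-1.2, -2.9, 5.4]
eef_pos: [617.9, -59.3, 44.7]
contact_force: [-2.0, -2.2, 5.2]
```

```bash
for i in 1 2 3 4; do python3 -m pendant '[[-0.0005,0,0,0,1],[0,0,0,0,1]]' |egrep "eef|cont"; done
```

```text
eef_pos: [617.9, -59.5, 44.7]
contact_force: [-0.5, -1.0, 6.3]
eef_pos: [617.9, -59.7, 44.7]
contact_force: [-1.7, 1.0, 6.2]
eef_pos: [617.9, -60.0, 44.7]
contact_force: [-1.8, 0.2, 6.1]
eef_pos: [618.0, -60.5, 44.7]
contact_force: [-1.1, 1.9, 5.9]
```

```bash
python3 -m pendant '[[0,0,0,0,1],[0,0,0,0,1],[0,0,0,0,1],[0,0,0,0,1]]' |egrep "eef|cont|time|grip"; python3 - <<'E'
from h import *
togo(w(45,-7,44))
P=bot.camera_params("wrist")
for n,sl in(("scene",np.s_[190:320,180:340]),("side",np.s_[180:290,230:390])):
    im=bot.grab_frame(n); cv2.imwrite(f"pics/{n}12.png",cv2.resize(im[sl][:,:,::-1],None,fx=4.5,fy=4.5,interpolation=cv2.INTER_CUBIC))
im=bot.grab_frame("wrist"); cv2.imwrite("pics/w12.png",im[:,:,::-1])
E
```

```text
time: 22.85
eef_pos: [618.0, -60.6, 44.7]
contact_force: [-2.3, 0.7, 5.0]
gripper_width: 0.131
t 22.85 tcp [618.  -60.6  44.7] bench [44.3 -7.2 44.7] F [-2.3  0.7  5. ] w 0.131
toolx [-6.810e-02  9.977e-01  2.000e-04] y [ 6.e-04  2.e-04 -1.e+00] z [-9.977e-01 -6.810e-02 -6.000e-04]
roll for toolx -> 1 bench y: -0.0005
roll for toolx -> -1 bench y: 3.1411
shift m [ 0.0002  0.0007 -0.0007]
```

View pics/scene12.png

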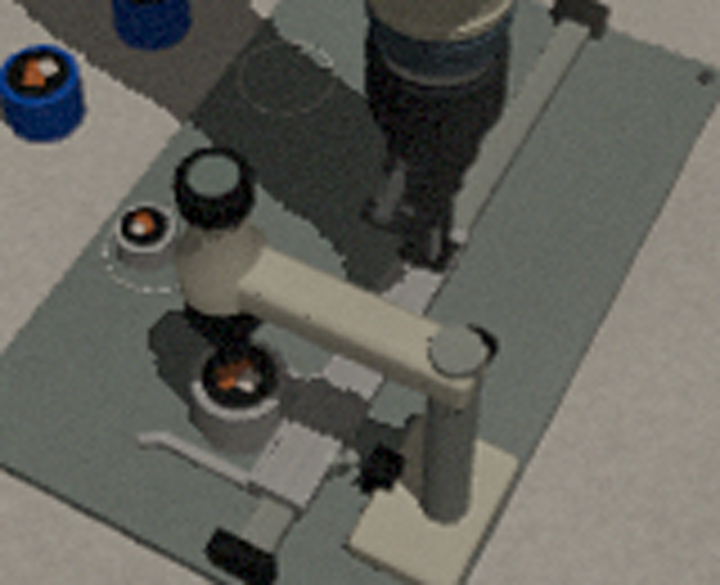

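View pics/side12.png

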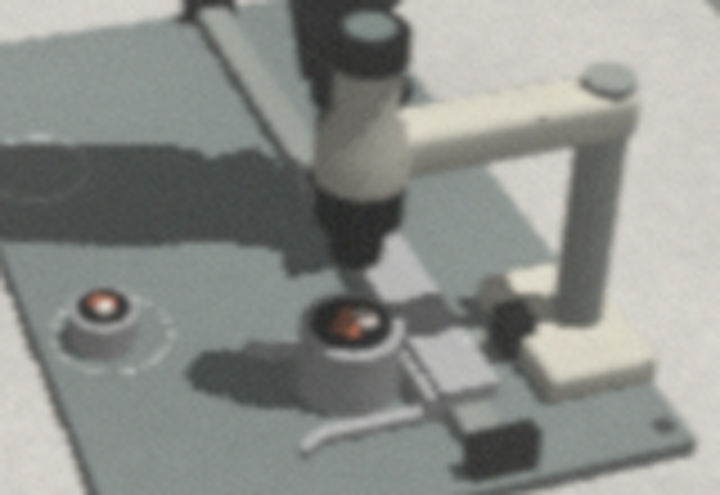

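View pics/w12.png

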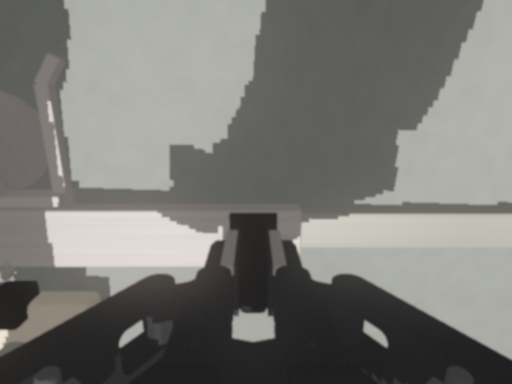

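```bash
python3 - <<'E'
from h import *
S=bot.camera_params("scene");D=bot.camera_params("side")
f=lambda u,v,a,b:(a+(u+.5)/4.5-.5,b+(v+.5)/4.5-.5)
print(tb(ray(S,f(237,382,180,190),52)),tb(ray(D,f(351,324,230,180),52)))
for p in (f(138,232,180,190),): print("small",tb(ray(S,f(143,228,180,190),34)),tb(ray(D,f(102,306,230,180),34)))
E
```

```text
[  -2.76342043 -146.57759161   52.        ] [  -4.45966014 -142.68103814   52.        ]
small [-114.84065964  -72.67600887   34.        ] [-116.09719502  -70.0618435    34.        ]
```

```bash
python3 - <<'E'
from workcell import bot
print(bot.finish_job()); s=bot.state();print(s["time"],s["eef_pos"],s["contact_force"],s["gripper_width"])
E
```

```text
the job is handed in; nothing more can be done
None
the job is handed in; nothing more can be done
```

The job is done and handed in at about 23 s. The wide puck is home in the fork, and the stage is held at the detent with its tab gripped. No verdict was reported.

**Puck:** I gripped it and slid it along the deck into the fork until it met the back wall (about 15 N). I then eased off and opened the fingers, and the contact force fell to about 0.

**Stage:** I gripped the tab and ran it along the rail. The bump began about 47 mm to the robot's right (world y) and peaked near 7.4 N. The stage was then drawn in, and I stopped where the force balanced, at bench y −7.2 mm for the tab. The lens and ball images gave a notch position of about −7 mm.

**Last checks:**
- **Grip:** the opening was steady at 0.13, the remaining force along the rail was under 1 N, and the arm was still.
- **Puck position:** it is upright under the lens at about bench (−3.6, −145) mm, against a lens estimate of (−5, −147) mm.
- **Bystanders:** the small puck did not move noticeably. I did not re-measure the dish or the bottle, but the arm never went near them at low height.

**Disagreements:**
- The two fixed cameras differed by about 4 mm on the puck's final position along the rail.
- The start of the bump put the notch about 1 mm beyond where the force balanced. Both readings are within the 3 mm tolerance of where I stopped.

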